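# Hold the hearth's heat shield at its balance point

## Robot

A 7-joint arm with a two-finger parallel gripper is mounted at the origin on the work surface. World frame = base frame: x ahead of the robot, y to its left, z up, the work surface at z = 0. Lengths are in m, angles in rad, forces in N, time in s.
With the tool pointing down it reaches from about 0.4 to 0.85 m from the base axis. Payload 10.4 kg.
Tool frame: the origin (TCP) lies where the fingers leave the gripper's body, on its centre line; the fingertips stand 73 mm ahead of it and the grasp point (between the pads) lies 54 mm ahead of it; z points along the fingers, y is the line along which they close (so a half turn about z gives the same grasp; the last joint's range is limited). The gripper opens to 85 mm and grips with 20 to 120 N. Pads are 22 mm wide; open, the fingers measure 114 mm over their backs; the gripper's body (76 mm by 85 mm) begins 54 mm behind the grasp point. The pads swing forward as they close: fully open they stand 13 mm farther back than shut.
Start: joints at [-1.163, 0.332, -0.065, 1.46, 0.022, 1.35, -0.088], TCP at [0.261, 0.568, 0.304] pointing down, gripper open.
Joint ranges: [-2.6, 2.6], [-0.5, 2.12], [-1.47, 1.34], [0.16, 2.42], [-1.27, 4.41], [0.06, 2.06], [-2.6, 2.6]. Speed limits (rad/s): [2.22, 2.22, 2.79, 2.79, 3.14, 3.14, 3.14].

## Interface

Orientations are given as a unit quaternion [x, y, z, w].
In Python, from workcell import manip, camera gives the robot as it stands. The module is installed in compiled form; this text tells all that it offers.
- The arm moves only by the shell command python3 -m creep 'ROWS' [OPENING] [FORCE]. ROWS is JSON, a list of rows, each a list of 2 entries, a list of its own where there are three numbers: the shift along the tool's x, y, z in mm, then the turn about the tool's z in rad. In form: [[[tx, ty, tz], twist], ...]. A call has 1 to 5 rows; each row is the pose to reach, as a shift and turn from the pose commanded when the call began, along the tool's axes at that moment; what a row does not reach only later rows make up. A row lasts 1/12 s, in which the tool goes at most 41.7 mm and 7.16 degrees, less where a joint would pass 70% of its speed; a pose out of reach is approached as far as the arm can. A call with a gripper value outside its range is refused whole. OPENING is the opening, from 0 (shut) to 1 (fully open), set as the call begins (- or left out, the last holds). The fingers move at their own pace and stop on an object; FORCE is the grip in N (left out, the last holds). Time passes only in rows, so rows that repeat a pose let the fingers close. It gives the time, the measured TCP pose, the force, the opening and the grip force at its end, in the units of the state.
- manip.get_obs(): the state, without advancing time (a new reading comes with each control period).
- camera(name): name is "scene" or "top" or "wrist"; returns a dict with "pixels" (480x640x3 uint8, red, green, blue), "z_map" (480x640 float32, m along the optical axis (not along the pixel's ray), 0 where there is no reading), "fx", "fy", "cx", "cy" (pixels), "extrinsics" (4x4, takes a point from world to camera coordinates). Camera axes: x right, y down, z forward; pixel columns grow to the right and rows downward; lengths in m; the calibration is good to about 2 mm. The wrist camera is an equidistant fisheye: a pixel r from the principal point sees the ray r / f radians off the axis. A picture is of the moment at which its call begins.
- manip.hand_in(): hands the job in; it is judged then, once.
The state is a dict: "clock": time; "joint_pos": joint angles; "joint_velocities": joint speeds; "tau": joint torques, N m; "position": TCP position; "ee_rot": TCP orientation; "ft_force": force on the tool from outside, world axes, zero at the start; "torque": the same for the moment, N m; "grip_width": opening from 0.0 (shut) to 1.0 (fully open); "grasp_force": force on a finger pad.
Only numpy, scipy, OpenCV 4.12 (cv2) and the standard library are available. Lean on these libraries where they do the work, as an engineer would, in place of code of your own. Each camera call takes 0.05 s, during which the arm holds its last target. There are 200 camera calls.

## Task

Someone left the flux jar standing on the folded-down heat shield of the soldering hearth: lift it off and set it down upright (do not drop it) with its whole base on the round cork mat, and let go of it. Then take the shield by its red grip bar, swing it up to the balance point where it stands straight upright, never letting it go over backwards, and finish still gripping the bar and holding the shield still there, so that I can tighten the hinge with no weight on it. Do not tip the jar over or disturb the other things on the bench.

Things in the scene. Friction and masses are not known exactly. Their poses are not given: they have to be found in the camera images.
- hearth: the soldering hearth, fixed to the bench: an open steel pan 140 mm (x) by 210 mm (y) by 52 mm high with fire bricks inside, hidden at the start under its heat shield. Origin at the centre of its underside, on the bench; z up, +x from the bar towards the hinge (roughly away from the robot), y along the hinge. Placed and turned differently each time.
- shield (a joint): hinge angle of the heat shield (rad). 0 = folded level over the pan, bar towards the robot (a stop; always the start); grows as the bar swings up and away from the robot; 1.571 = straight upright, where it balances, all its parts being in one plane with the hinge; beyond, it falls over backwards to a stop at 2.5. Hardly any friction: left alone it falls one way or the other.
- shield_plate (a point): centre of the shield's flat aluminium plate, 140 mm long, 194 mm wide, 6 mm thick, hinged at its far edge; two arms 12 mm wide (centre lines 150 mm apart) carry the red bar in front of its near edge. x points from bar to hinge, z out of the face that is on top when folded. Shield with bar weighs about 0.4 kg; lifting the bar takes about 2 N from flat and nothing at balance.
- shield_hinge (a point): middle of the shield's hinge axis, fixed on the hearth, 60 mm above the bench. Axes as the hearth's: the hinge axis is y.
- bar (a point): red round grip bar of the shield, 12 mm thick, 162 mm long, parallel to the hinge and 190 mm from it; origin at its centre, y along it. 60 mm above the bench when folded, 250 mm when upright. Between it and the plate's edge is a 44 mm gap, 138 mm long, open down to the bench, so fingers fit on both sides. Pinched across, it can turn in the jaws, so the tool may keep pointing down.
- jar_mid (a point): centre (half-way up, 37.5 mm above its base) of the flux jar: amber glass, paper label, yellow cap, 50 mm in diameter, 75 mm high, about 0.22 kg, z up its axis. It stands upright on the folded shield, whose top face is 63 mm above the bench.
- jar: the same flux jar; origin at the centre of its underside, z up its axis.
- mat_top (a point): centre of the top face of the round cork mat, 130 mm in diameter and 8 mm thick, fixed to the bench to the left or to the right of the hearth; z up.
- gear_stand: bystander: a steel gear 98 mm across with an upright pipe on it, 132 mm high in all, on the side of the hearth where the mat is not; origin under its centre
- spool: bystander: solder spool, 56 mm across, 42 mm high, beside the hearth; origin under its centre
- tin: bystander: flat round tin, 76 mm across, 20 mm high, beyond the hearth; origin under its centre
- dish: bystander: brass dish, 90 mm across, 25 mm high, beside the hearth; origin under its centre
- pliers: bystander: blue-handled pliers about 150 mm long lying at the right; origin under the pivot
- brush: bystander: brush lying at the left; origin under its middle
There are look-alikes about, which are no part of the job. Of the things that look like the jar, the middle-sized one is meant. There is more than one size of the part that bears mat_top; the job needs the middle-sized.

How it is judged:
On the way, in this order (a step that is already met when the one before it is completed fails the run):
1. the jar stands upright on the cork mat, let go of (horizontal distance between jar_mid and mat_top below 0.042 m and z of jar_mid in the frame of mat_top between 0.031 and 0.044 m and angle between jar_mid's own z axis and vertical below 0.12 rad and contact force between the fingers and jar below 0.1 N and linear speed of jar below 0.03 m/s and value of joint shield below 0.2 rad), for 0.2 s.
2. the shield is held still at its balance point by the bar (value of joint shield between 1.4808 and 1.6608 rad and velocity of joint shield between -0.08 and 0.08 rad/s and contact force between the fingers and shield_c3 above 1 N), for 0.3 s.
At the end, for the whole second after the job is handed in: Shield still (under 0.08 rad/s) within 0.09 rad of upright, fingers pressing on its red bar (over 1 N); jar upright (within 0.12 rad) on the cork mat, centre within 42 mm of the mat's centre, not touched by the fingers (all of step 2 and horizontal distance between jar_mid and mat_top below 0.042 m and z of jar_mid in the frame of mat_top between 0.031 and 0.044 m and angle between jar_mid's own z axis and vertical below 0.12 rad and contact force between the fingers and jar below 0.1 N); the arm keeps its last pose, push and grip.
It fails at once if the jar is tipped over (angle between jar_mid's own z axis and vertical above 0.6 rad).
It fails at once if the jar is dropped or thrown (contact force between the fingers and jar below 0.05 N and linear speed of jar above 0.6 m/s).
It fails at once if the shield goes over backwards (value of joint shield above 1.92 rad).
It fails at once if a bystander is moved by more than 3 cm (distance of any of gear_stand, spool, tin, dish, pliers, brush from where it was at the start of the episode above 0.03 m).
It also fails if it takes over 56 s, if anything falls off the work surface, if the arm or the gripper's body presses on something with over 40 N, if the wrist force passes 120 N, or if a joint passes its speed limit or range.

## Working session

There is one attempt and no reset: what is moved stays moved. The work goes in short steps, Python scripts to look and compute and a shell command to move; the robot and the scene stay as the last step left them, time stands still between calls to the robot, and variables do not carry over. Pictures are saved under pics/ and viewed, at most 10 in all, crops included, and the job is handed in when it is done.

```bash
mkdir -p pics; cat > h.py <<'E'
import numpy as np, cv2
from workcell import manip, camera
def world(c):
    v,u=np.mgrid[0:480,0:640]; z=c["z_map"].astype(float)
    p=np.stack([(u-c["cx"])/c["fx"]*z,(v-c["cy"])/c["fy"]*z,z,np.ones_like(z)],-1)
    w=p@np.linalg.inv(c["extrinsics"]).T
    w[z==0]=np.nan
    return w[...,:3]
def save(n,im): cv2.imwrite("pics/"+n,im[...,::-1])
E
python3 - <<'E'
from h import *
o=manip.get_obs(); print({k:np.round(v,3) for k,v in o.items()})
for n in("top","scene"):
    c=camera(n); save(n+"0.png",c["pixels"]); np.savez(n+"0.npz",**c)
    print(n, np.round(np.linalg.inv(c["extrinsics"]),3).tolist())
E
```

```text
{'clock': np.float64(0.0), 'joint_pos': array([-1.163,  0.333, -0.065,  1.461,  0.022,  1.35 , -0.089]), 'joint_velocities': array([ 0.001,  0.001,  0.001,  0.001,  0.   , -0.   ,  0.   ]), 'tau': array([ 1.0000e-03, -6.2546e+01,  5.0000e-02, -3.9159e+01,  1.6000e-02,
        1.0000e-02,  0.0000e+00]), 'position': array([0.261, 0.568, 0.303]), 'ee_rot': array([ 0.214,  0.977, -0.001, -0.   ]), 'ft_force': array([-0.29 , -0.856,  0.074]), 'torque': array([-0.024,  0.032, -0.043]), 'grasp_force': np.float64(0.0), 'grip_width': np.float64(1.001)}
top [[-0.004, -0.998, 0.069, 0.505], [-1.0, 0.004, -0.006, -0.03], [0.006, -0.069, -0.998, 1.586], [0.0, 0.0, 0.0, 1.0]]
scene [[-0.651, 0.577, -0.493, 1.33], [0.759, 0.485, -0.435, 0.6], [-0.012, -0.657, -0.754, 1.196], [0.0, 0.0, 0.0, 1.0]]
```

View pics/top0.png

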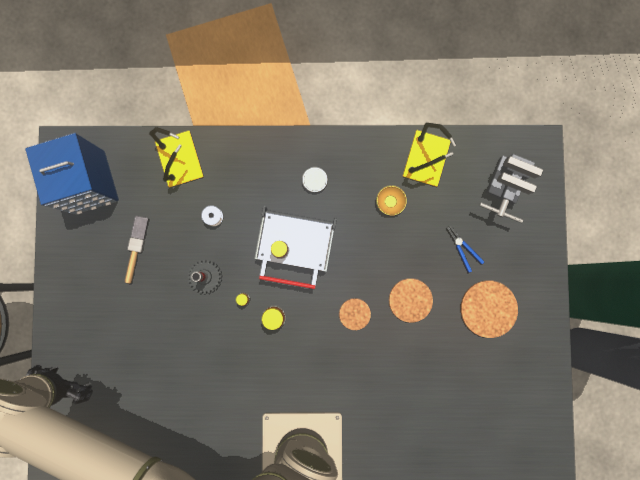

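View pics/scene0.png

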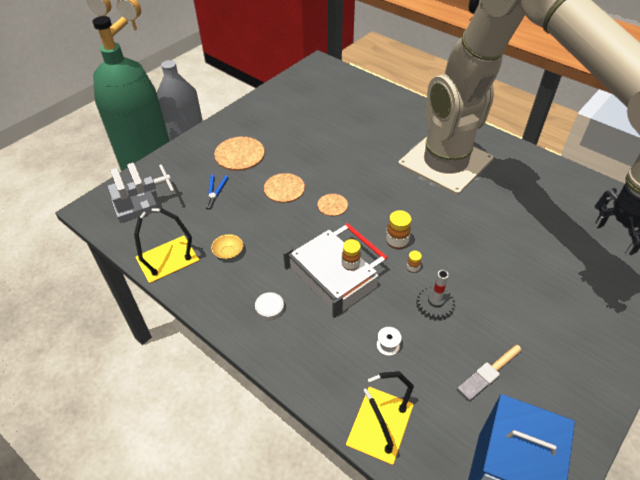

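The top view shows the target jar on the shield at (279,248). The red bar runs from (261,279) to (314,287), and the middle mat is at (411,300). The look-alike jars are at (242,300) and (272,319). In the scene view the jar is at (351,253).

```bash
cat > m.py <<'E'
from h import *
c=dict(np.load("top0.npz")); w=world(c); hsv=cv2.cvtColor(c["pixels"],cv2.COLOR_RGB2HSV)
H,S,V=[hsv[...,i].astype(int) for i in range(3)]
def reg(m,x0,x1,y0,y1):
    r=np.zeros_like(m); r[y0:y1,x0:x1]=m[y0:y1,x0:x1]; return w[r&~np.isnan(w[...,2])]
red=reg(((H<8)|(H>172))&(S>130)&(V>80),250,325,265,295)
ctr,sz,a=cv2.minAreaRect(red[:,:2].astype(np.float32)); 
print("bar",np.median(red,0).round(4),"rect",ctr,sz,a, cv2.boxPoints((ctr,sz,a)).round(4).tolist())
def circ(p,n): 
    (x,y),r=cv2.minEnclosingCircle(p[:,:2].astype(np.float32)); print(n,round(x,4),round(y,4),"r",round(r,4),"z",np.median(p[:,2]).round(4),"mean",p.mean(0).round(4),len(p))
cap=reg((w[...,2]>.125)&(w[...,2]<.15),262,300,232,265); circ(cap,"cap")
mat=reg((H<20)&(S>70)&(w[...,2]>.0)&(w[...,2]<.02),380,440,270,330); circ(mat,"mat")
pl=reg((w[...,2]>.055)&(w[...,2]<.070)&(S<50)&(V>130),245,340,205,275); print("plate",cv2.minAreaRect(pl[:,:2].astype(np.float32)),cv2.boxPoints(cv2.minAreaRect(pl[:,:2].astype(np.float32))).round(3).tolist())
for n,b in dict(bigjar=(258,290,305,335),smalljar=(232,252,290,310),gear=(188,224,258,296)).items():
    circ(reg((w[...,2]>.015),*b),n); print(reg(w[...,2]>.015,*b)[:,2].max())
E
python3 m.py
```

```text
bar [0.497  0.0391 0.0648] rect (0.4981893301010132, 0.04281158745288849) (0.16654042899608612, 0.011299172416329384) 79.60211181640625 [[0.47760000824928284, -0.038100000470876694], [0.4887000024318695, -0.04010000079870224], [0.5188000202178955, 0.12370000034570694], [0.5077000260353088, 0.1256999969482422]]
cap 0.589 0.0582 r 0.0224 z 0.1385 mean [0.5886 0.0585 0.1382] 210
mat 0.4412 -0.3261 r 0.0667 z 0.0086 mean [ 0.4412 -0.325   0.0085] 1526
plate ((0.5949844121932983, 0.020459957420825958), (0.2087436467409134, 0.18001516163349152), 80.25883483886719) [[0.48899999260902405, -0.06700000166893005], [0.6660000085830688, -0.09799999743700027], [0.7009999752044678, 0.1080000028014183], [0.5239999890327454, 0.13899999856948853]]
bigjar 0.3945 0.0786 r 0.0336 z 0.0976 mean [0.3978 0.0758 0.0889] 455
0.11231546121416125
smalljar 0.4476 0.1698 r 0.0187 z 0.0544 mean [0.4482 0.1676 0.0493] 144
0.06275789448916291
gear 0.5133 0.2851 r 0.0501 z 0.0209 mean [0.5133 0.2815 0.038 ] 720
0.14324898177221068
```

```bash
cat > g.py <<'E'
# usage: g.py x y z [yawdeg of tool y]: prints shift (mm, current tool axes) and twist
import sys; from h import *; from scipy.spatial.transform import Rotation as R
o=manip.get_obs(); r=R.from_quat(o["ee_rot"]).as_matrix(); a=[float(s) for s in sys.argv[1:]]
print("shift",(1000*r.T@(np.array(a[:3])-o["position"])).round(1),"twist",((np.arctan2(r[1,1],r[0,1])-np.radians(a[3] if len(a)>3 else -10.4))%np.pi).round(3),
 "pos",o["position"].round(4),"tilt",r[:,2].round(3),"q",o["joint_pos"].round(2),"F",o["ft_force"].round(1),"grip",round(float(o["grip_width"]),3),round(float(o["grasp_force"]),1),"t",round(float(o["clock"]),2))
E
python3 -m creep '[[[-34,-22,0],0],[[-68,-43,0],0],[[-102,-65,0],0],[[-136,-87,0],0],[[-170,-109,0],0]]' 1 40
python3 -m creep '[[[-34,-22,0],0],[[-68,-43,0],0],[[-102,-65,0],0],[[-136,-87,0],0],[[-170,-109,0],0]]'
python3 -m creep '[[[-34,-22,0],0],[[-68,-43,0],0],[[-102,-65,0],0],[[-136,-87,0],0],[[-170,-109,0],0]]'
python3 -m creep '[[[0,0,0],0.12],[[0,0,0],0.24],[[0,0,0],0.36],[[0,0,0],0.48],[[0,0,0],0.6]]'
python3 -m creep '[[[0,0,0],0.12],[[0,0,0],0.24],[[0,0,0],0.36],[[0,0,0],0.48],[[0,0,0],0.6]]'
python3 -m creep '[[[0,0,0],0.12],[[0,0,0],0.12],[[0,0,0],0.12]]'
python3 g.py 0.589 0.058 0.155
```

```text
clock: 0.52
position: [0.3706, 0.396, 0.3036]
ee_rot: [0.214, 0.977, -0.0, -0.0]
ft_force: [1.0, 0.1, 0.5]
grip_width: 1.002
grasp_force: 0.0
clock: 0.93
position: [0.4794, 0.2259, 0.3038]
ee_rot: [0.214, 0.977, -0.0, -0.0]
ft_force: [0.2, 0.6, -0.7]
grip_width: 0.995
grasp_force: 0.0
clock: 1.35
position: [0.5884, 0.056, 0.3038]
ee_rot: [0.214, 0.977, 0.0, -0.0]
ft_force: [1.4, 0.5, -0.0]
grip_width: 1.0
grasp_force: 0.0
clock: 1.77
position: [0.5877, 0.0577, 0.3034]
ee_rot: [0.496, 0.869, -0.0, -0.0]
ft_force: [-0.4, 0.6, -0.5]
grip_width: 0.998
grasp_force: 0.0
clock: 2.18
position: [0.5876, 0.0578, 0.3035]
ee_rot: [0.73, 0.683, -0.0, -0.0]
ft_force: [0.3, 0.3, 1.2]
grip_width: 1.001
grasp_force: 0.0
clock: 2.43
position: [0.5877, 0.058, 0.3036]
ee_rot: [0.767, 0.642, -0.0, -0.0]
ft_force: [0.3, -0.1, -0.1]
grip_width: 0.994
grasp_force: 0.0
shift [  0.3   1.4 148.6] twist 0.005 pos [0.5877 0.058  0.3036] tilt [-0.001 -0.    -1.   ] q [-0.6   0.27  0.51  1.58 -0.14  1.33 -0.24] F [ 0.3 -0.1 -0.1] grip 0.994 0.0 t 2.43
```

```bash

python3 -m creep '[[[0,1,25],0],[[0,1,50],0],[[0,1,75],0],[[0,1,90],0],[[0,1,100],0]]'
python3 -m creep '[[[0,0,10],0],[[0,0,20],0],[[0,0,30],0],[[0,0,40],0],[[0,0,48],0]]'
python3 -m creep '[[[0,0,0],0],[[0,0,0],0],[[0,0,0],0],[[0,0,0],0],[[0,0,0],0]]' 0 35
python3 -m creep '[[[0,0,0],0],[[0,0,0],0],[[0,0,0],0],[[0,0,0],0],[[0,0,0],0]]'
python3 g.py 0.589 0.058 0.155
python3 - <<'E'
from h import *
save("wr1.png",camera("wrist")["pixels"])
E
```

```text
clock: 2.85
position: [0.588, 0.0576, 0.2017]
ee_rot: [0.766, 0.642, -0.001, -0.001]
ft_force: [-0.6, 0.3, 0.6]
grip_width: 1.002
grasp_force: 0.0
clock: 3.27
position: [0.5888, 0.0577, 0.155]
ee_rot: [0.768, 0.641, 0.0, -0.0]
ft_force: [-0.4, -0.3, -0.0]
grip_width: 1.001
grasp_force: 0.0
clock: 3.68
position: [0.5891, 0.0577, 0.1567]
ee_rot: [0.768, 0.641, 0.001, 0.0]
ft_force: [-1.4, -0.4, 4.3]
grip_width: 0.568
grasp_force: 36.7
clock: 4.1
position: [0.5891, 0.0577, 0.1567]
ee_rot: [0.768, 0.641, 0.001, 0.0]
ft_force: [-0.9, -0.7, 6.3]
grip_width: 0.569
grasp_force: 36.9
shift [ 0.3 -0.2  1.7] twist 0.001 pos [0.5891 0.0577 0.1567] tilt [ 0.001  0.    -1.   ] q [-0.56  0.41  0.48  1.74 -0.21  1.04 -0.19] F [-0.9 -0.7  6.3] grip 0.569 36.9 t 4.1
```

View pics/wr1.png

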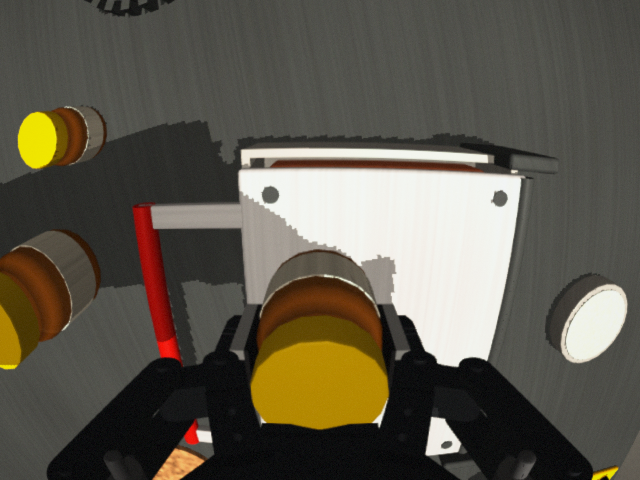

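The wrist view shows the jar held squarely between the pads at about (320,350). I'll lift it next.

```bash

python3 -m creep '[[[0,0,-5],0],[[0,0,-15],0],[[0,0,-30],0],[[0,0,-45],0],[[0,0,-60],0]]'
python3 -m creep '[[[0,0,-12],0],[[0,0,-24],0],[[0,0,-34],0],[[0,0,-40],0],[[0,0,-40],0]]'
python3 g.py 0.441 -0.3255 0.20
```

```text
clock: 4.57
position: [0.5887, 0.0576, 0.2171]
ee_rot: [0.768, 0.641, -0.0, 0.0]
ft_force: [-0.6, 0.6, -2.6]
grip_width: 0.57
grasp_force: 36.8
clock: 4.98
position: [0.5893, 0.0577, 0.2573]
ee_rot: [0.768, 0.641, 0.001, 0.0]
ft_force: [0.1, 0.0, -2.6]
grip_width: 0.568
grasp_force: 36.9
shift [-403.6  -77.4   56.8] twist 0.002 pos [0.5893 0.0577 0.2573] tilt [ 0.002  0.001 -1.   ] q [-0.59  0.31  0.51  1.64 -0.16  1.23 -0.23] F [ 0.1  0.  -2.6] grip 0.568 36.9 t 4.98
```

```bash

python3 -m creep '[[[-10,-2,0],0],[[-30,-6,0],0],[[-50,-10,0],0],[[-70,-14,0],0],[[-90,-18,0],0]]'
python3 -m creep '[[[-20,-4,0],0],[[-40,-8,0],0],[[-60,-12,0],0],[[-80,-16,0],0],[[-100,-20,0],0]]'
python3 -m creep '[[[-20,-4,0],0],[[-40,-8,0],0],[[-60,-12,0],0],[[-80,-16,0],0],[[-100,-20,0],0]]'
python3 -m creep '[[[-20,-4,5],0],[[-40,-8,15],0],[[-60,-12,25],0],[[-80,-16,35],0],[[-95,-18,50],0]]'
python3 -m creep '[[[-10,-1,5],0],[[-16,-1,7],0],[[-18,-1,7],0],[[-18,-1,7],0]]'
python3 g.py 0.441 -0.3255 0.1025
python3 - <<'E'
from h import *
save("wr2.png",camera("wrist")["pixels"])
E
```

```text
clock: 5.4
position: [0.5538, -0.0293, 0.2549]
ee_rot: [0.768, 0.641, -0.001, -0.0]
ft_force: [0.4, -0.9, -1.9]
grip_width: 0.569
grasp_force: 36.9
clock: 5.82
position: [0.516, -0.124, 0.255]
ee_rot: [0.768, 0.64, -0.001, -0.001]
ft_force: [-0.8, 0.2, -2.4]
grip_width: 0.574
grasp_force: 36.9
clock: 6.23
position: [0.4784, -0.2186, 0.255]
ee_rot: [0.768, 0.64, -0.0, -0.001]
ft_force: [-0.2, -0.2, -1.6]
grip_width: 0.57
grasp_force: 36.9
clock: 6.65
position: [0.4433, -0.3097, 0.2054]
ee_rot: [0.768, 0.64, -0.0, 0.0]
ft_force: [1.4, -0.1, -2.1]
grip_width: 0.57
grasp_force: 36.9
clock: 6.98
position: [0.4406, -0.3254, 0.1988]
ee_rot: [0.768, 0.64, -0.0, -0.0]
ft_force: [0.1, 0.1, -1.2]
grip_width: 0.567
grasp_force: 37.0
shift [-0.1  0.4 96.3] twist 0.001 pos [ 0.4406 -0.3254  0.1988] tilt [-0.  0. -1.] q [-0.08  0.3   0.74  1.83 -0.22  1.1   0.56] F [ 0.1  0.1 -1.2] grip 0.567 37.0 t 6.98
```

View pics/wr2.png

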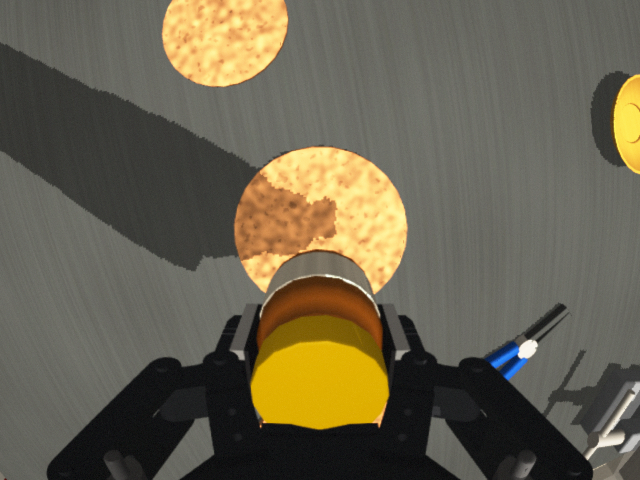

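The wrist view shows the jar upright in the jaws, laterally centred over the middle mat at (320,225). I'll lower it gently.

```bash

python3 -m creep '[[[0,0,10],0],[[0,0,30],0],[[0,0,50],0],[[0,0,65],0],[[0,0,75],0]]'
python3 -m creep '[[[0,0,6],0],[[0,0,10],0],[[0,0,13],0],[[0,0,15],0],[[0,0,17],0]]'
python3 -m creep '[[[0,0,1],0],[[0,0,2],0],[[0,0,3],0],[[0,0,3],0]]'
python3 g.py 0.441 -0.3255 0.1025
```

```text
clock: 7.45
position: [0.4408, -0.3238, 0.1219]
ee_rot: [0.767, 0.641, -0.0, -0.001]
ft_force: [0.5, 0.3, -2.2]
grip_width: 0.572
grasp_force: 37.0
clock: 7.87
position: [0.4412, -0.3252, 0.1072]
ee_rot: [0.768, 0.641, 0.0, 0.0]
ft_force: [0.8, 0.1, -1.9]
grip_width: 0.566
grasp_force: 37.0
clock: 8.2
position: [0.4409, -0.325, 0.1039]
ee_rot: [0.768, 0.641, 0.0, -0.0]
ft_force: [-0.5, -0.2, -2.2]
grip_width: 0.566
grasp_force: 37.0
shift [-0.4  0.1  1.4] twist 0.002 pos [ 0.4409 -0.325   0.1039] tilt [ 0.  0. -1.] q [-0.01  0.44  0.68  1.9  -0.34  0.92  0.65] F [-0.5 -0.2 -2.2] grip 0.566 37.0 t 8.2
```

```bash

python3 -m creep '[[[0,0,1],0],[[0,0,1],0],[[0,0,2],0],[[0,0,2],0]]'
python3 -m creep '[[[0,0,0.5],0],[[0,0,1],0],[[0,0,1],0],[[0,0,1],0]]'
```

```text
clock: 8.53
position: [0.4409, -0.3251, 0.1018]
ee_rot: [0.768, 0.641, 0.0, 0.0]
ft_force: [-0.0, -0.2, -2.6]
grip_width: 0.572
grasp_force: 37.0
clock: 8.87
position: [0.441, -0.3252, 0.1017]
ee_rot: [0.768, 0.641, 0.0, -0.0]
ft_force: [-3.3, 3.4, 10.3]
grip_width: 0.571
grasp_force: 38.2
```

```bash

python3 -m creep '[[[0,0,-0.5],0],[[0,0,-0.5],0]]' 
python3 -m creep '[[[0,0,0],0],[[0,0,0],0],[[0,0,0],0],[[0,0,0],0],[[0,0,0],0]]' 1
python3 -m creep '[[[0,0,0],0],[[0,0,-5],0],[[0,0,-20],0],[[0,0,-40],0],[[0,0,-65],0]]'
python3 -m creep '[[[0,0,-25],0],[[0,0,-50],0],[[0,0,-75],0],[[0,0,-100],0],[[0,0,-120],0]]'
python3 g.py 0.498 0.0428 0.285
python3 - <<'E'
from h import *
c=camera("wrist"); save("wr3.png",c["pixels"])
c=camera("top"); w=world(c); hsv=cv2.cvtColor(c["pixels"],cv2.COLOR_RGB2HSV)
s=w[260:345,375:455].reshape(-1,3); p=s[(s[:,2]>.07)&(s[:,2]<.1)]; print(p.mean(0) if len(p) else "hidden",len(p))
E
```

```text
clock: 9.03
position: [0.441, -0.3252, 0.1017]
ee_rot: [0.768, 0.641, 0.0, 0.0]
ft_force: [-2.1, 1.7, 4.9]
grip_width: 0.57
grasp_force: 37.6
clock: 9.45
position: [0.441, -0.325, 0.1013]
ee_rot: [0.768, 0.641, 0.0, -0.0]
ft_force: [-0.0, -0.2, -0.1]
grip_width: 0.998
grasp_force: 0.0
clock: 9.87
position: [0.4403, -0.3248, 0.1665]
ee_rot: [0.768, 0.641, -0.001, -0.001]
ft_force: [-0.1, 0.3, 0.4]
grip_width: 1.002
grasp_force: 0.0
clock: 10.28
position: [0.4408, -0.3254, 0.2887]
ee_rot: [0.768, 0.64, 0.0, 0.001]
ft_force: [-0.2, -1.2, 0.1]
grip_width: 1.0
grasp_force: 0.0
shift [372.5  -9.9   3.7] twist 0.001 pos [ 0.4408 -0.3254  0.2887] tilt [ 0.002 -0.    -1.   ] q [-0.12  0.2   0.77  1.72 -0.14  1.28  0.5 ] F [-0.2 -1.2  0.1] grip 1.0 0.0 t 10.28
[ 0.44087686 -0.32312149  0.08330966] 201
```

View pics/wr3.png

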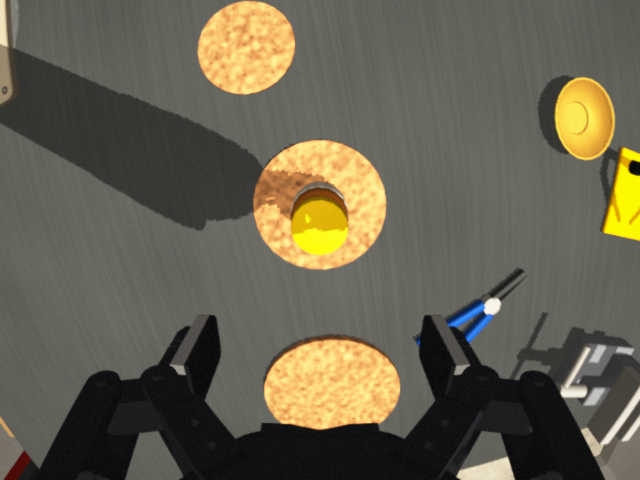

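The wrist view shows the jar standing at (320,225), well inside the middle mat (320,205), and the depth reading puts its top at 83 mm. Next is the bar.

```bash

python3 -m creep '[[[25,-1,0],0],[[55,-2,0],0],[[85,-3,0],0],[[115,-4,0],0],[[145,-4,0],0]]' 0.55
python3 -m creep '[[[30,-1,0],0],[[60,-2,0],0],[[90,-3,0],0],[[120,-4,0],0],[[150,-4,0],0]]'
python3 -m creep '[[[25,0,20],0],[[50,-1,40],0],[[70,-2,50],0],[[77,-2,60],0],[[77,-2,60],0]]'
python3 g.py 0.498 0.0428 0.114
python3 - <<'E'
from h import *
c=camera("wrist"); save("wr4.png",c["pixels"])
print(c["cx"],c["cy"],c["fx"])
# red bar in wrist fisheye, intersect rays with z=0.064
hsv=cv2.cvtColor(c["pixels"],cv2.COLOR_RGB2HSV); H,S,V=[hsv[...,i].astype(int) for i in range(3)]
m=((H<8)|(H>172))&(S>150)&(V>70)
v,u=np.nonzero(m); x=(u-c["cx"])/c["fx"]; y=(v-c["cy"])/c["fy"]; th=np.hypot(x,y)
d=np.stack([x/th*np.sin(th),y/th*np.sin(th),np.cos(th)],-1)
T=np.linalg.inv(c["extrinsics"]); d=d@T[:3,:3].T; p=T[:3,3]+d*((0.063-T[2,3])/d[:,2])[:,None]
k=(d[:,2]<-.2)&(p[:,0]>.4)&(p[:,0]<.6); p=p[k]
ct,sz,a=cv2.minAreaRect(p[:,:2].astype(np.float32)); print(len(p),ct,sz,a,np.median(p,0))
vx=cv2.fitLine(p[:,:2].astype(np.float32),cv2.DIST_HUBER,0,.01,.01).ravel(); print(vx)
E
```

```text
clock: 10.8
position: [0.4625, -0.1803, 0.2861]
ee_rot: [0.768, 0.641, -0.0, -0.0]
ft_force: [0.2, -0.4, 0.6]
grip_width: 0.55
grasp_force: 0.0
clock: 11.22
position: [0.4855, -0.032, 0.2861]
ee_rot: [0.768, 0.641, 0.0, -0.0]
ft_force: [0.4, -1.2, -0.2]
grip_width: 0.55
grasp_force: 0.0
clock: 11.63
position: [0.4967, 0.0441, 0.2242]
ee_rot: [0.767, 0.642, -0.002, -0.001]
ft_force: [-0.6, 0.3, -0.1]
grip_width: 0.55
grasp_force: 0.0
shift [ -0.9   1.8 110.2] twist 0.004 pos [0.4967 0.0441 0.2242] tilt [-0.003 -0.001 -1.   ] q [-0.59  0.12  0.44  1.91 -0.05  1.13 -0.31] F [-0.6  0.3 -0.1] grip 0.55 0.0 t 11.63
319.43667852777736 244.08214120419763 371.64829954431775
3956 (0.4970809817314148, 0.03965414687991142) (0.16512587666511536, 0.012077299878001213) 79.65326690673828 [0.49930416 0.05258333 0.063     ]
[0.17976315 0.98370993 0.49870193 0.04855517]
```

View pics/wr4.png

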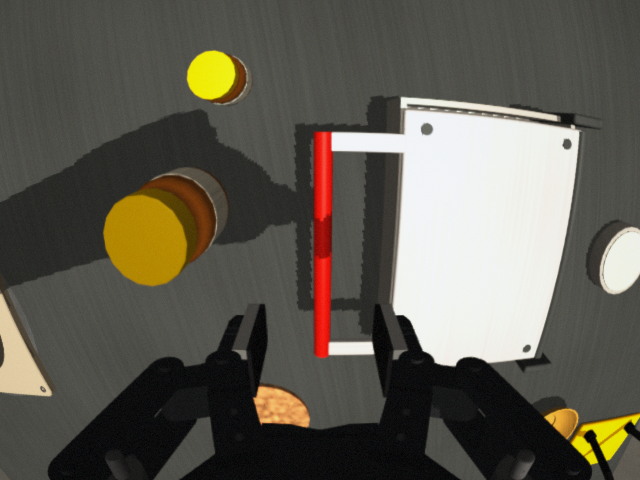

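The wrist view shows the red bar at u≈322, running vertically from v≈130 to 357 and midway between the fingers. The gap is clear on both sides and the large jar stands well off to the left. I'll descend onto it.

```bash

python3 -m creep '[[[-6,1,15],0],[[-10,1,35],0],[[-12,1,55],0],[[-12,1,70],0],[[-12,1,80],0]]' 0.5 30
python3 -m creep '[[[0,0,8],0],[[0,0,15],0],[[0,0,22],0],[[0,0,28],0],[[0,0,28],0]]'
python3 g.py 0.495 0.030 0.114
python3 -m creep '[[[0,0,0],0],[[0,0,0],0],[[0,0,0],0],[[0,0,0],0],[[0,0,0],0]]' 0 30
python3 -m creep '[[[0,0,0],0],[[0,0,0],0]]'
python3 g.py 0.495 0.030 0.114
```

```text
clock: 12.1
position: [0.4963, 0.0287, 0.1459]
ee_rot: [0.769, 0.64, -0.0, 0.0]
ft_force: [0.0, 0.7, -0.1]
grip_width: 0.497
grasp_force: 0.0
clock: 12.52
position: [0.4962, 0.0307, 0.1176]
ee_rot: [0.768, 0.641, -0.0, -0.0]
ft_force: [0.4, -0.2, -0.9]
grip_width: 0.504
grasp_force: 0.0
shift [-0.9 -1.1  3.6] twist 0.002 pos [0.4962 0.0307 0.1176] tilt [-0.001 -0.    -1.   ] q [-0.54  0.26  0.43  2.01 -0.14  0.9  -0.21] F [ 0.4 -0.2 -0.9] grip 0.504 0.0 t 12.52
clock: 12.93
position: [0.4959, 0.031, 0.1188]
ee_rot: [0.768, 0.641, -0.0, -0.001]
ft_force: [-5.0, 0.8, 6.2]
grip_width: 0.127
grasp_force: 29.3
clock: 13.1
position: [0.4959, 0.031, 0.1188]
ee_rot: [0.768, 0.641, -0.0, -0.001]
ft_force: [-6.0, 0.8, 6.7]
grip_width: 0.129
grasp_force: 29.3
shift [-1.2 -0.7  4.8] twist 0.002 pos [0.4959 0.031  0.1188] tilt [-0.001  0.001 -1.   ] q [-0.54  0.26  0.43  2.01 -0.14  0.9  -0.21] F [-6.   0.8  6.7] grip 0.129 29.3 t 13.1
```

```bash

python3 -m creep '[[[0,0.2,-9.5],0],[[0,0.9,-19],0],[[0,2.1,-28.4],0],[[0,3.8,-37.7],0],[[0,5.9,-47],0]]'
python3 -m creep '[[[0,2.6,-9.1],0],[[0,5.6,-18.2],0],[[0,9.1,-27],0],[[0,13,-35.6],0],[[0,17.4,-44.1],0]]'
python3 g.py 0.495 0.030 0.114
```

```text
clock: 13.52
position: [0.5015, 0.0299, 0.1663]
ee_rot: [0.768, 0.641, -0.001, -0.001]
ft_force: [-5.7, 2.2, -1.4]
grip_width: 0.125
grasp_force: 29.3
clock: 13.93
position: [0.5178, 0.027, 0.2103]
ee_rot: [0.768, 0.641, -0.001, -0.002]
ft_force: [-12.9, 2.9, 2.6]
grip_width: 0.124
grasp_force: 29.4
shift [ -1.1 -22.5  96.4] twist 0.002 pos [0.5178 0.027  0.2103] tilt [-0.005  0.001 -1.   ] q [-0.55  0.18  0.46  1.88 -0.09  1.11 -0.24] F [-12.9   2.9   2.6] grip 0.124 29.4 t 13.93
```

```bash

python3 -m creep '[[[0,3.5,-8.2],0],[[0,8.2,-16.2],0],[[0,13.7,-23.9],0],[[0,19.7,-31.3],0],[[0,26,-38.4],0]]'
python3 g.py 0.495 0.030 0.114
python3 - <<'E'
from h import *
c=camera("scene"); save("sc1.png",c["pixels"])
E
```

```text
clock: 14.35
position: [0.5436, 0.0222, 0.2494]
ee_rot: [0.768, 0.641, -0.001, -0.002]
ft_force: [-16.0, 2.2, 9.5]
grip_width: 0.124
grasp_force: 29.9
shift [ -1.1 -48.6 135.6] twist 0.002 pos [0.5436 0.0222 0.2494] tilt [-0.004  0.001 -1.   ] q [-0.54  0.2   0.47  1.77 -0.1   1.2  -0.22] F [-16.    2.2   9.5] grip 0.124 29.9 t 14.35
```

View pics/sc1.png

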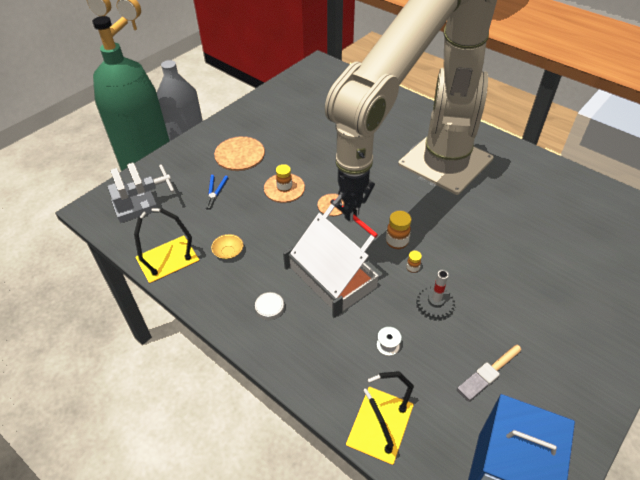

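The scene view shows the shield about 45° up with the bar in the jaws at (355,215), and the jar standing on its mat at (284,180). The jaws are pressing slightly inward, so I'll bias the path outward.

```bash

python3 -m creep '[[[0,5.6,-7.8],0],[[0,12.1,-14.7],0],[[0,19.4,-20.8],0],[[0,27,-26.6],0],[[0,34.8,-31.9],0]]'
python3 g.py 0.495 0.030 0.114
```

```text
clock: 14.82
position: [0.5795, 0.0156, 0.282]
ee_rot: [0.768, 0.641, 0.0, -0.0]
ft_force: [-8.4, 2.1, 7.9]
grip_width: 0.128
grasp_force: 30.3
shift [ -1.2 -85.8 168. ] twist 0.002 pos [0.5795 0.0156 0.282 ] tilt [ 0.     0.001 -1.   ] q [-0.51  0.26  0.48  1.64 -0.12  1.28 -0.19] F [-8.4  2.1  7.9] grip 0.128 30.3 t 14.82
```

```bash

python3 -m creep '[[[0,8.2,-5.5],0],[[0,16.5,-10.4],0],[[0,25,-14.5],0],[[0,33.5,-18.2],0],[[0,42.3,-21.4],0]]'
python3 -m creep '[[[0,8,-2.5],0],[[0,16,-4.6],0],[[0,23,-6.2],0],[[0,29,-7.2],0],[[0,29,-7.2],0]]'
python3 g.py 0.495 0.030 0.114
python3 - <<'E'
from h import *
o=manip.get_obs(); 
w=world(camera("scene")); ex=np.array([.9837,-.1798,0]); ey=np.array([.1798,.9837,0])
hin=np.array([.4970,.0397,0])+.19*ex; print("hinge",hin, "tcp along x from hinge mm",1000*(o["position"]-hin)@ex)
p=w.reshape(-1,3); q=np.stack([(p-hin)@ex,(p-hin)@ey,p[:,2]-.06],-1)
k=(abs(q[:,1])<.085)&(q[:,2]>.02)&(q[:,2]<.13)&(abs(q[:,0])<.09); q=q[k]; print(len(q))
a=np.polyfit(q[:,2],q[:,0],1); r=q[:,0]-np.polyval(a,q[:,2]); g=abs(r)<.006; a=np.polyfit(q[g,2],q[g,0],1); print(g.sum(),"slope",a,"theta",np.pi/2+np.arctan(a[0]))
E
```

```text
clock: 15.23
position: [0.6217, 0.0079, 0.3031]
ee_rot: [0.768, 0.641, 0.001, 0.0]
ft_force: [2.6, -0.1, -7.0]
grip_width: 0.122
grasp_force: 29.4
clock: 15.65
position: [0.6508, 0.0026, 0.31]
ee_rot: [0.768, 0.641, 0.001, 0.001]
ft_force: [-2.4, 0.8, 7.2]
grip_width: 0.125
grasp_force: 31.4
shift [  -1.  -158.7  195.6] twist 0.001 pos [0.6508 0.0026 0.31  ] tilt [ 0.003 -0.    -1.   ] q [-0.43  0.41  0.49  1.4  -0.19  1.38 -0.12] F [-2.4  0.8  7.2] grip 0.125 31.4 t 15.65
hinge [0.683903 0.005538 0.      ] tcp along x from hinge mm -32.04839529193285
1536
1536 slope [-0.17199911  0.00499712] theta 1.4004638509915746
```

The hinge angle is 1.40 rad by both the plate fit and the arm position, so I need 32 mm more along y.

```bash

python3 -m creep '[[[0,6,-1],0],[[0,12,-1.6],0],[[0,18,-2],0],[[0,23,-2.3],0],[[0,27,-2.5],0]]'
python3 -m creep '[[[0,2,0],0],[[0,4,0],0],[[0,5,0],0],[[0,5,0],0],[[0,5,0],0]]'
python3 -m creep '[[[0,0,0],0],[[0,0,0],0],[[0,0,0],0],[[0,0,0],0],[[0,0,0],0]]'
cat > ck.py <<'E'
from h import *
o=manip.get_obs(); c=camera("scene"); save("sc2.png",c["pixels"])
w=world(c); ex=np.array([.9837,-.1798,0]); ey=np.array([.1798,.9837,0])
hin=np.array([.4970,.0397,0])+.19*ex; print("tcp from hinge mm",1000*(o["position"]-hin)@ex,"F",o["ft_force"].round(1),"grip",o["grasp_force"],o["grip_width"],o["clock"])
p=w.reshape(-1,3); q=np.stack([(p-hin)@ex,(p-hin)@ey,p[:,2]-.06],-1)
q=q[(abs(q[:,1])<.085)&(q[:,2]>.02)&(q[:,2]<.13)&(abs(q[:,0])<.05)]
a=np.polyfit(q[:,2],q[:,0],1); print(len(q),a,"theta",np.pi/2+np.arctan(a[0]))
t=camera("top"); s=world(t)[260:345,375:455].reshape(-1,3); s=s[(s[:,2]>.07)&(s[:,2]<.1)]; print("jar",s.mean(0),len(s))
E
python3 ck.py
```

```text
clock: 16.12
position: [0.677, -0.0022, 0.3119]
ee_rot: [0.768, 0.641, 0.001, 0.001]
ft_force: [-1.3, 0.7, 5.2]
grip_width: 0.118
grasp_force: 31.9
clock: 16.53
position: [0.6817, -0.003, 0.3119]
ee_rot: [0.768, 0.641, 0.001, 0.001]
ft_force: [-0.9, 0.6, 6.5]
grip_width: 0.126
grasp_force: 31.9
clock: 16.95
position: [0.6816, -0.003, 0.3119]
ee_rot: [0.768, 0.641, 0.001, 0.001]
ft_force: [-1.3, 1.3, 6.5]
grip_width: 0.124
grasp_force: 31.9
tcp from hinge mm -0.7398557962454264 F [-1.3  1.3  6.5] grip 31.870561838150024 0.12404718656287192 16.95
1138 [-0.00433843  0.0049534 ] theta 1.566457924224057
jar [ 0.44109149 -0.32316109  0.0833254 ] 201
```

View pics/sc2.png

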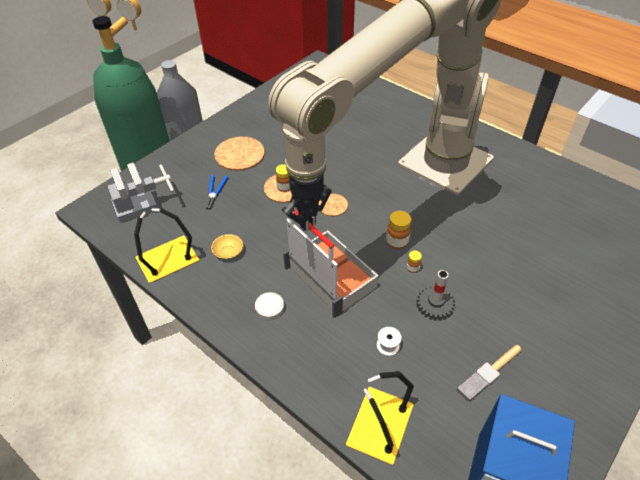

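The shield stands upright at 1.566 rad with the bar gripped at (312,215). The jar is on its mat at (284,180) and the bystanders are where they were. Handing in.

```bash
python3 -c "from workcell import manip; print(manip.hand_in())"
```

```text
the job is handed in; nothing more can be done
None
```

The jar is upright on the middle cork mat and released, the shield is held still at about 1.57 rad by its red bar, no bystander looks moved, and the job is handed in; no verdict came back.

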